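Lock the height stop's jam nut with the setting nut held by a braced spanner

ROBOT

A 6-joint arm with a two-finger parallel gripper is mounted at the origin on the work surface. World frame = base frame: x ahead of the robot, y to its left, z up, the work surface at z = 0. Lengths are in m, angles in rad, forces in N, time in s.
With the tool pointing down it reaches from about 0.35 to 0.975 m from the base axis. Payload 4.9 kg.
Tool frame: the origin (TCP) lies between the finger pads; the fingertips stand 19 mm ahead of it and the grasp point (between the pads) is the TCP; z points along the fingers, y is the direction in which the jaws open and shut (so a half turn about z gives the same grasp; the last joint's range is limited). The gripper opens to 85 mm and grips with 20 to 120 N. Pads are 22 mm wide; open, the fingers measure 114 mm over their backs; the gripper's body (76 mm by 85 mm) begins 54 mm behind the grasp point. The pads swing forward as they close: fully open they stand 13 mm farther back than shut.
Start: joints at [-1.249, 0.053, 1.613, -0, 1.476, -0.119], TCP at [0.267, -0.565, 0.25] pointing down, gripper open.
Joint ranges: [-3.01, 3.01], [-1.01, 2.22], [0.06, 2.58], [-1.02, 4.17], [0.09, 2.62], [-3.14, 3.14]. Speed limits (rad/s): [2.57, 2.57, 3.14, 3.14, 3.14, 3.14].

INTERFACE

Orientations are given as a unit quaternion [w, x, y, z].
In Python, from plant import state, grab_frame, calibration, job_done gives the robot as it stands. The module is installed in compiled form; this text tells all that it offers.
- The arm moves only by the tool servo_tool, never from a script. Its argument "deltas" is a list that holds one entry, the list of rows, each a list of 5 numbers: the finger opening in mm, from 0 to 85.4, then the shift along the world's x, y, z in mm, then the turn about the world's z in units of 6 degrees (1.0 is 6 degrees). A call has 1 to 5 rows; each row is the pose to reach, as a shift and turn from the pose commanded when the call began; what a row does not reach only later rows make up. A row lasts 1/8 s, in which the tool goes at most 62.5 mm and 10.7 degrees, less where a joint would pass 70% of its speed; a pose out of reach is approached as far as the arm can. A call with a gripper value outside its range is refused whole. The fingers move at their own pace and stop on an object; the grip force is fixed at half the most. Time passes only in rows, so rows that repeat a pose let the fingers close. It gives the time, the measured TCP pose, the force and the opening at its end, in the units of the state.
- state(): the state, without advancing time (a new reading comes with each control period).
- grab_frame(name): name is "scene" or "side" or "wrist"; returns the picture (420x560x3 uint8, red, green, blue); there is no depth.
- calibration(name): a dict with "intrinsics" (3x3 intrinsics, pixels), "world_from_camera" (4x4, takes a point from camera to world coordinates). Camera axes: x right, y down, z forward; pixel columns grow to the right and rows downward; lengths in m; the calibration is good to about 2 mm. A picture is of the moment at which its call begins: read the wrist's pose just before it. calibration takes no time and is no camera call; for the wrist camera it gives the pose at the moment of the call.
- job_done(): hands the job in, once; it reports no verdict.
The state is a dict: "time": time; "joint_pos": joint angles; "joint_vel": joint speeds; "joint_efforts": joint torques, N m; "tool_pos": TCP position; "tool_rot": TCP orientation; "contact_force": force on the tool from outside, world axes, zero at the start; "ft_torque": the same for the moment, N m; "gripper_width": opening from 0.0 (shut) to 1.0 (fully open).
Only numpy, scipy, OpenCV 4.12 (cv2) and the standard library are available. Lean on these libraries where they do the work, as an engineer would, in place of code of your own. Each camera call takes 0.05 s, during which the arm holds its last target.

TASK

Lock the height stop on the grey bench plate without losing its setting: slide the open spanner fully onto the lower square nut, flat on the plate with its handle beside the upright yellow brace post so that the post keeps it from swinging, and then push the red-knobbed lever of the jam nut above clockwise (seen from above) until it is fully tight. The square nut must not turn with it beyond the small play of the spanner; leave the spanner in place on the nut, let go of everything, and do not knock the bottles and jar.

Things in the scene. Friction and masses are not known exactly. Their poses are not given: they have to be found in the camera images.
- bench_plate: Fixed grey plate, top 20 mm above the bench; origin on the axis of its upright threaded stud, at the underside. Spans x -110 to 90, y -225 to 160 mm. The stud (rubber tip 69 mm above the plate's top) carries a brass square nut and, above it, the jam nut with lever. A blue housing stands on it at x -95 to 75, y 105 to 155 mm, 53 mm tall.
- brace (a point): Foot, on the plate's top, of the fixed yellow brace post (16 mm dia., 26 mm tall) at plate x -22, y -195 mm; axes as the plate's. A spanner fitted from the plate's -y side, jaws to the plate's +y, has its handle on the post's +x side with a 6 mm gap; when the nut is dragged clockwise the handle swings against the post and stops.
- nut_seat (a point): Underside centre of the lower brass square nut (30 x 30 mm, 18 mm tall), on the stud axis at the plate's top, turning with the nut. At the start its axes are the plate's and its flats are square to them. It turns on the stud against slight friction (0.15 N m).
- set_nut (a joint): Turn of the lower square nut from its setting, rad, clockwise from above positive; 0 at the start. If nothing holds it, it is dragged round with the jam nut.
- jam_nut (a joint): Turn of the jam nut relative to the square nut, rad, clockwise from above positive; starts loose between -0.15 and 0.25; fully tight against a hard stop at 1.1. At 0 (square nut at 0 too) the lever points along the plate's -x. Friction 0.45 N m (6 N at the knob); it stays where it is left.
- lever_knob (a point): Top centre of the red upright knob (18 mm dia., 42 mm tall) at the end of the jam nut's lever, 75 mm from the stud axis; its top is 62 mm and its underside 20 mm above the plate's top. The lever is a 10 mm round bar, underside 21 mm above the plate's top; the dark jam nut is 31 mm wide, 18 to 32 mm above the plate's top.
- spanner: Loose flat steel open spanner, orange grip, 12 mm thick, about 0.3 kg, lying right of the plate. Origin mid-jaws at the underside (on the nut's axis when fitted); x points out of the jaws, handle to -x. Jaws 33 mm apart from x -16 (throat) to 15, then flaring to 41 mm at x 28 mm; head 56 mm wide over all; handle 16 mm wide, x -32 to -215; balance near x -85 mm.
- amber_bottle: Bystander: loose amber bottle, 60 mm diameter, 105 mm tall, origin at the centre of its underside. Leave alone.
- clear_bottle: Bystander: loose clear bottle with blue cap, 64 mm diameter, 115 mm tall, origin at the centre of its underside. Leave alone.
- white_jar: Bystander: loose white jar with blue cap, 60 mm diameter, 70 mm tall, origin at the centre of its underside. Leave alone.
Not all that is in view belongs to the job. There is more than one size of the spanner; the one meant has the size given above.

How it is judged:
On the way, in this order (a step that is already met when the one before it is completed fails the run):
1. the spanner lies flat on the plate, fully on the square nut, handle beside the brace post, while the jam nut is still loose (horizontal distance between spanner and nut_seat below 0.008 m and z of spanner in the frame of nut_seat below 0.004 m and angle between spanner's own z axis and vertical below 0.08 rad and angle between the x axis of spanner and the y axis of nut_seat, either way round below 0.2 rad and y of spanner in the frame of brace above 0.15 m and value of joint jam_nut below 0.45 rad), for 0.2 s.
2. the jam nut is tight while the spanner is still on the square nut (horizontal distance between spanner and nut_seat below 0.008 m and z of spanner in the frame of nut_seat below 0.004 m and angle between spanner's own z axis and vertical below 0.08 rad and angle between the x axis of spanner and the y axis of nut_seat, either way round below 0.2 rad and y of spanner in the frame of brace above 0.15 m and value of joint jam_nut above 1.03 rad), for 0.2 s.
At the end, for the whole second after the job is handed in: Jam nut tight (joint above 1.03 rad), square nut within 0.3 rad of its setting, spanner at rest flat on the plate on the square nut (origin within 8 mm of its axis and 4 mm above the plate, tilt under 0.08 rad, within 0.2 rad of the nut's y axis), handle at the brace post (all of step 2 and value of joint set_nut between -0.3 and 0.3 rad and linear speed of spanner below 0.01 m/s); the robot touches nothing.
It fails at once if the square nut turns more than 0.3 rad either way from its setting (not (value of joint set_nut between -0.3 and 0.3 rad)).
It fails at once if the amber bottle is moved by more than 30 mm or tipped (distance of amber_bottle from where it was at the start of the episode above 0.03 m or angle between amber_bottle's own z axis and vertical above 0.5 rad).
It fails at once if the clear bottle is moved by more than 30 mm or tipped (distance of clear_bottle from where it was at the start of the episode above 0.03 m or angle between clear_bottle's own z axis and vertical above 0.5 rad).
It fails at once if the white jar is moved by more than 30 mm or tipped (distance of white_jar from where it was at the start of the episode above 0.03 m or angle between white_jar's own z axis and vertical above 0.5 rad).
It also fails if it takes over 56 s, if anything falls off the work surface, if the arm or the gripper's body presses on something with over 40 N, if the wrist force passes 120 N, or if a joint passes its speed limit or range.

## Working session

There is one attempt and no reset: what is moved stays moved. The work goes in short steps, Python scripts to look and compute and a tool call to move; the robot and the scene stay as the last step left them, time stands still between calls to the robot, and variables do not carry over. Pictures are saved under pics/ and viewed, and the job is handed in when it is done.

Besides the shell and the picture viewer there is one more tool, called after "Request:" as a command line: name --argument value ..., lists and objects as JSON in quotes. servo_tool: Moves the arm, as the interface text tells. Its arguments: {"type":"object","properties":{"deltas":{"type":"array","items":{"type":"array","items":{"type":"array","items":{"type":"number"}}}}},"required":["deltas"]}

```bash
mkdir -p pics; cat > h.py <<'E'
import numpy as np, cv2
from plant import state, grab_frame, calibration, job_done
def save(n,img): cv2.imwrite(f'pics/{n}.png', cv2.cvtColor(img,cv2.COLOR_RGB2BGR))
def ray(c,u,v):
    K=np.array(c['intrinsics']);T=np.array(c['world_from_camera'])
    d=T[:3,:3]@np.linalg.solve(K,[u,v,1.]);return T[:3,3],d
def onz(c,u,v,z):
    o,d=ray(c,u,v);return o+d*(z-o[2])/d[2]
def proj(c,p):
    K=np.array(c['intrinsics']);T=np.array(c['world_from_camera'])
    q=T[:3,:3].T@(np.array(p)-T[:3,3]);q=K@q;return q[:2]/q[2]
E
python3 - <<'E'
from h import *
for n in ['scene','side','wrist']:
    c=calibration(n); f=grab_frame(n); save(n+'0',f); print(n,np.round(np.array(c['world_from_camera']),3).tolist(),np.array(c['intrinsics']).tolist())
s=state();print(s['time'],s['tool_pos'],s['tool_rot'],s['gripper_width'])
E
```

```text
scene [[0.899, 0.333, -0.285, 0.937], [0.439, -0.67, 0.598, -0.768], [0.008, -0.663, -0.749, 1.061], [0.0, 0.0, 0.0, 1.0]] [[447.32002680953144, 0.0, 285.44589150110846], [0.0, 447.32002680953144, 205.9500083391084], [0.0, 0.0, 1.0]]
side [[-0.856, -0.275, 0.437, -0.142], [-0.516, 0.481, -0.708, 1.144], [-0.016, -0.832, -0.554, 0.977], [0.0, 0.0, 0.0, 1.0]] [[532.1166104847889, 0.0, 272.834990616925], [0.0, 532.1166104847889, 212.62967149635847], [0.0, 0.0, 1.0]]
wrist [[0.426, -0.873, -0.237, 0.327], [-0.905, -0.411, -0.11, -0.538], [-0.002, 0.261, -0.965, 0.373], [0.0, 0.0, 0.0, 1.0]] [[374.12520786684524, 0.0, 285.34349806713357], [0.0, 374.12520786684524, 208.11331854893768], [0.0, 0.0, 1.0]]
0.15 [ 0.26652644 -0.56483234  0.24935448] [-7.67171063e-04  9.75808160e-01  2.18627170e-01 -7.61865273e-05] 1.0022456527970587
```

View pics/scene0.png

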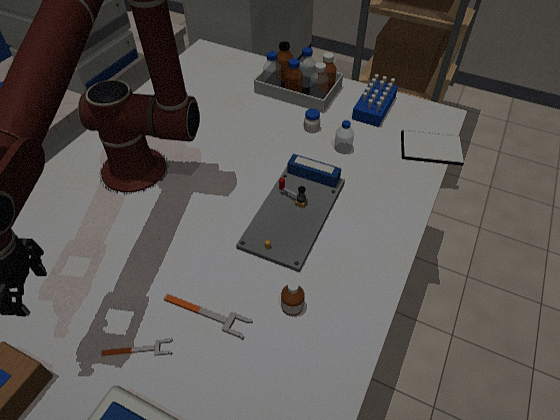

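View pics/side0.png

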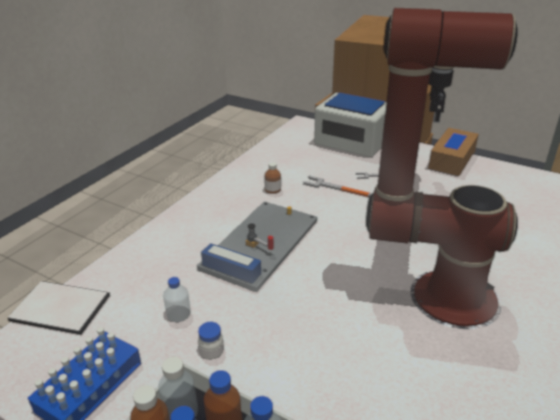

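View pics/wrist0.png

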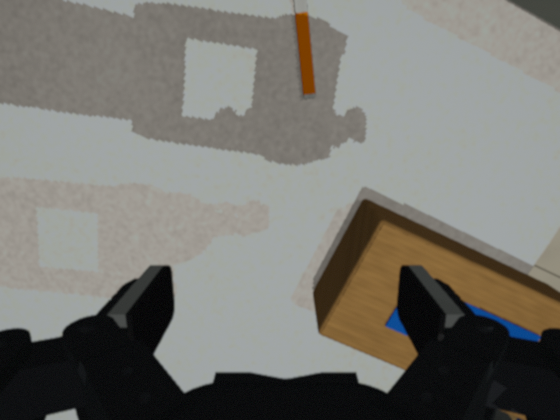

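Two spanners show in the scene view: A runs from (165,297) to (250,325) and B from (103,352) to (172,347). I'll measure both, along with the plate.

```bash
python3 - <<'E'
from h import *
f=cv2.imread('pics/scene0.png'); 
a=cv2.resize(f[265:370,90:260],None,fx=4.5,fy=4.5,interpolation=cv2.INTER_CUBIC);cv2.imwrite('pics/sp.png',a)
a=cv2.resize(f[145:275,230:355],None,fx=4.5,fy=4.5,interpolation=cv2.INTER_CUBIC);cv2.imwrite('pics/pl.png',a)
c=calibration('scene')
for n,(p,q) in dict(A=((165,297),(250,328)),B=((103,352),(172,347))).items():
    P,Q=onz(c,*p,.012),onz(c,*q,.012);print(n,P,Q,np.linalg.norm(P-Q))
for p in [(237,247),(299,268),(345,182)]: print(onz(c,*p,.02))
E
```

```text
A [ 0.39310242 -0.36039846  0.012     ] [ 0.63773683 -0.33818168  0.012     ] 0.24564116417021625
B [ 0.34903057 -0.55034221  0.012     ] [ 0.49116799 -0.46619112  0.012     ] 0.16518005711027345
[ 0.48493403 -0.13887531  0.02      ]
[ 0.67478263 -0.12495289  0.02      ]
[0.66885097 0.24525445 0.02      ]
```

View pics/sp.png

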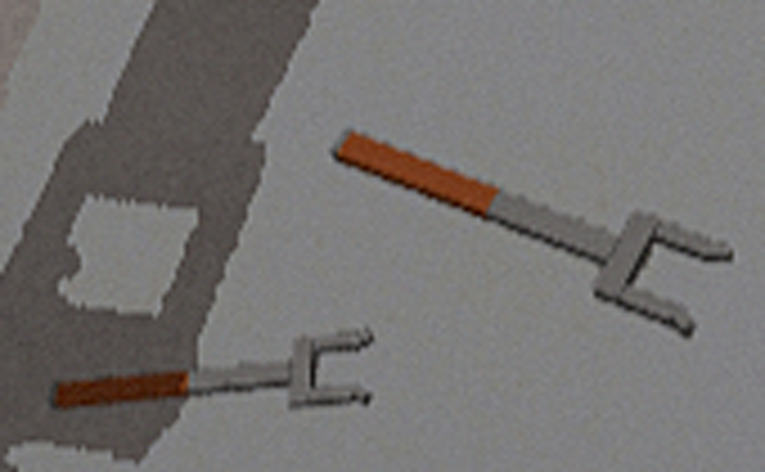

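View pics/pl.png

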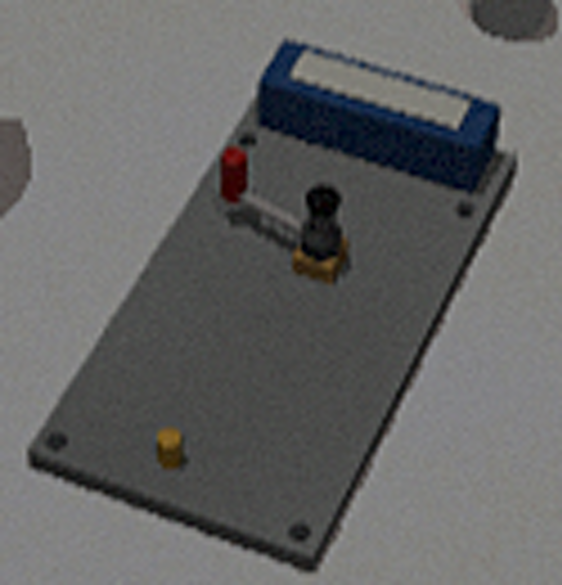

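A measures about 245 mm long, against 215 + 28 = 243 mm in the description. B is about 165 mm, so it is the decoy. The enlarged crop confirms A is the larger one, with its jaws to the right and an orange grip to the left. I'll move above it and look with the wrist camera.

Request:
servo_tool --deltas '[[[85, 55, 50, 20, -0.5], [85, 110, 100, 40, -1], [85, 165, 150, 50, -2], [85, 220, 200, 50, -3], [85, 240, 210, 50, -3]]]'

```text
time: 0.78
tool_pos: [0.4983, -0.361, 0.3001]
tool_rot: [0.0, 0.998, 0.063, 0.0]
contact_force: [0.5, -2.0, 0.8]
gripper_width: 0.995
```

```bash
python3 - <<'E'
from h import *
s=state();c=calibration('wrist'); f=grab_frame('wrist'); save('w1',f); print(s['time'],s['tool_pos'],s['tool_rot'],s['joint_vel'])
import pickle; pickle.dump(c,open('w1.pkl','wb'))
E
```

```text
0.775 [ 0.49834721 -0.36097321  0.30005558] [2.14454288e-04 9.98019748e-01 6.29008677e-02 1.30353708e-04] [ 0.82059721  0.28361118 -0.30789194 -0.00250045  0.02809223  0.79286676]
```

View pics/w1.png

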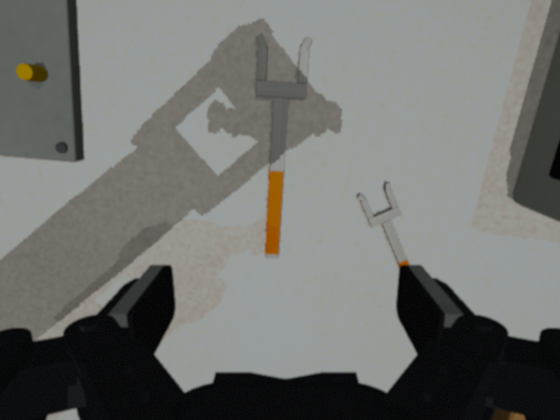

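The wrist view shows spanner A: grip end at (272,255), throat bar at (280,90), tips at (262,38) and (307,40). The arm was still moving slightly, so I'll retake and measure by mask.

```bash
python3 - <<'E'
from h import *
c=calibration('wrist'); f=grab_frame('wrist'); save('w2',f); s=state();print(s['tool_pos'],s['tool_rot'],s['joint_vel'].round(3) if hasattr(s['joint_vel'],'round') else s['joint_vel'])
c=calibration('wrist')
hsv=cv2.cvtColor(f,cv2.COLOR_RGB2HSV)
m=cv2.inRange(hsv,(5,150,120),(20,255,255)); n,l,st,ce=cv2.connectedComponentsWithStats(m)
for i in range(1,n):
    if st[i][4]>100:
        print(st[i],ce[i]); ys,xs=np.nonzero(l==i); P=np.array([onz(c,x,y,.012)[:2] for x,y in zip(xs,ys)])
        mu=P.mean(0);w,V=np.linalg.eigh(np.cov((P-mu).T));d=V[:,1]; d*=np.sign(d[0]); t=(P-mu)@d
        print(mu,np.degrees(np.arctan2(d[1],d[0])),t.min(),t.max(),'backend',mu+d*t.min())
a=cv2.resize(f[0:150,200:360],None,fx=4.5,fy=4.5,interpolation=cv2.INTER_CUBIC);save('w2c',a)
E
```

```text
[ 0.50078355 -0.35852361  0.29979231] [-6.30300578e-04  9.97765878e-01  6.68005831e-02  7.33338263e-04] [-0.08  -0.009  0.021 -0.063  0.007 -0.049]
[ 270  178   18   82 1050] [278.16666667 217.62571429]
[ 0.44364101 -0.35891274] 3.6868423412604363 -0.050551604921503006 0.046997043009481605 backend [ 0.39319402 -0.36216337]
```

View pics/w2c.png

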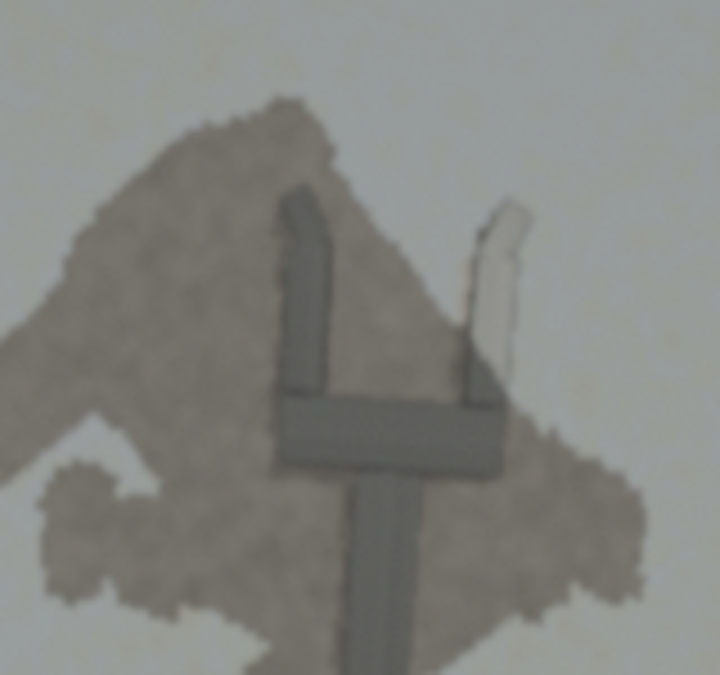

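```bash
python3 - <<'E'
from h import *
c=calibration('wrist');s=state();print(s['tool_pos'])
for n,(u,v) in dict(thrL=(328,400),thrR=(465,405),bL=(280,470),bR=(502,477),tL=(298,185),tR=(515,200),hL=(345,600),hR=(412,600)).items(): print(n,onz(c,u/4.5+200,v/4.5,.012)[:2].round(4))
E
```

```text
[ 0.50078355 -0.35852361  0.29979231]
thrL [ 0.5831 -0.3354]
thrR [ 0.5863 -0.3673]
bL [ 0.566  -0.3262]
bR [ 0.5714 -0.3783]
tL [ 0.6282 -0.323 ]
tR [ 0.6316 -0.3721]
hL [ 0.5382 -0.3452]
hR [ 0.5403 -0.3611]
```

Request:
servo_tool --deltas '[[[60, 6, 0, -50, -0.6], [40, 6, 0, -110, -0.6], [40, 6, 0, -170, -0.6], [40, 6, 0, -210, -0.6], [40, 6, 0, -230, -0.6]]]'

```text
time: 1.5
tool_pos: [0.5012, -0.3617, 0.0663]
tool_rot: [-0.002, 0.999, 0.032, -0.002]
contact_force: [-0.6, -0.8, -0.0]
gripper_width: 0.465
```

Request:
servo_tool --deltas '[[[40, 0, 0, 0, 0], [40, 0, 0, 0, 0]]]'

```text
time: 1.75
tool_pos: [0.5043, -0.3638, 0.0722]
tool_rot: [0.001, 0.999, 0.032, 0.001]
contact_force: [0.1, 0.3, 0.7]
gripper_width: 0.47
```

```bash
python3 - <<'E'
from h import *
c=calibration('wrist'); f=grab_frame('wrist'); save('w3',f); s=state();print(s['time'],s['tool_pos'],s['tool_rot'])
c=calibration('wrist')
P=s['tool_pos'];print('tcp proj',proj(c,P))
hsv=cv2.cvtColor(f,cv2.COLOR_RGB2HSV)
m=cv2.inRange(hsv,(5,150,120),(20,255,255)); n,l,st,ce=cv2.connectedComponentsWithStats(m)
for i in range(1,n):
    if st[i][4]>100:
        print(st[i],ce[i]); ys,xs=np.nonzero(l==i); P=np.array([onz(c,x,y,.012)[:2] for x,y in zip(xs,ys)])
        mu=P.mean(0);w,V=np.linalg.eigh(np.cov((P-mu).T));d=V[:,1]; d*=np.sign(d[0]); t=(P-mu)@d
        print(mu,np.degrees(np.arctan2(d[1],d[0])))
E
```

```text
1.8 [ 0.5045087  -0.36392537  0.07255919] [0.00161332 0.99948925 0.03187561 0.00160922]
tcp proj [281.60572097 294.40150664]
[246 255  30  14 236] [257.58050847 259.28389831]
[ 0.49209873 -0.3515354 ] -74.62724166121751
[ 248  284   29   93 2235] [262.95704698 333.88903803]
[ 0.44707381 -0.35652045] 1.7864452689346995
```

View pics/w3.png

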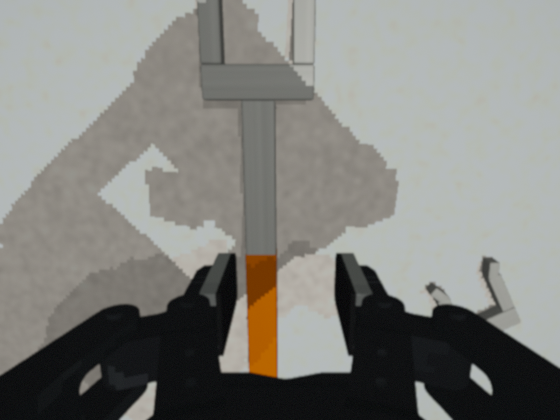

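```bash
python3 - <<'E'
from h import *
c=calibration('wrist');print(state()['tool_pos'])
for u,v in [(243.5,130),(275.5,130),(245,220),(277,220),(247,265),(277.5,265),(203,64.5),(314,64.5),(202,98),(314,99)]: print(u,v,onz(c,u,v,.012)[:2].round(4))
E
```

```text
[ 0.5045087  -0.36392537  0.07255919]
243.5 130 [ 0.5588 -0.3418]
275.5 130 [ 0.5598 -0.3573]
245 220 [ 0.5134 -0.3441]
277 220 [ 0.5144 -0.3606]
247 265 [ 0.4885 -0.3461]
277.5 265 [ 0.4895 -0.3623]
203 64.5 [ 0.5873 -0.3221]
314 64.5 [ 0.5906 -0.3734]
202 98 [ 0.5724 -0.3217]
314 99 [ 0.5753 -0.3747]
```

Request:
servo_tool --deltas '[[[40, 11, 12, 0, 0], [40, 11, 12, -25, 0], [40, 11, 12, -49, 0], [40, 11, 12, -49, 0]]]'

```text
time: 2.3
tool_pos: [0.5138, -0.3489, 0.0194]
tool_rot: [-0.001, 0.999, 0.032, -0.001]
contact_force: [-0.8, -0.6, -0.0]
gripper_width: 0.469
```

Request:
servo_tool --deltas '[[[40, 0, 0, 0, 0], [40, 0, 0, 0, 0]]]'

```text
time: 2.55
tool_pos: [0.5153, -0.3512, 0.0226]
tool_rot: [0.001, 0.999, 0.032, 0.001]
contact_force: [0.1, -0.5, 0.5]
gripper_width: 0.47
```

Request:
servo_tool --deltas '[[[8, 0, 0, 0, 0], [8, 0, 0, 0, 0], [8, 0, 0, 0, 0], [8, 0, 0, 0, 0], [8, 0, 0, 0, 0]]]'

```text
time: 3.18
tool_pos: [0.5147, -0.3509, 0.022]
tool_rot: [0.0, 0.999, 0.032, 0.0]
contact_force: [-1.2, 2.0, 5.5]
gripper_width: 0.159
```

Request:
servo_tool --deltas '[[[8, 0, 0, 30, 0], [8, 0, 0, 60, 0], [8, 0, 0, 90, 0], [8, 0, 0, 90, 0], [8, 0, 0, 90, 0]]]'

```text
time: 3.8
tool_pos: [0.5132, -0.3498, 0.1087]
tool_rot: [-0.001, 0.999, 0.032, -0.001]
contact_force: [0.1, 1.2, -3.5]
gripper_width: 0.162
```

```bash
python3 - <<'E'
from h import *
f=grab_frame('wrist'); save('w4',f); s=state();print(s['time'],s['tool_pos'],s['tool_rot'],s['contact_force'],s['gripper_width'])
c=calibration('wrist');f=grab_frame('scene'); save('s4',f)
E
```

```text
3.85 [ 0.51295203 -0.34955416  0.1081564 ] [-0.00134957  0.99948988  0.03187305 -0.00150868] [ 0.21951577  0.44491208 -3.91057854] 0.16227971003170968
```

View pics/w4.png

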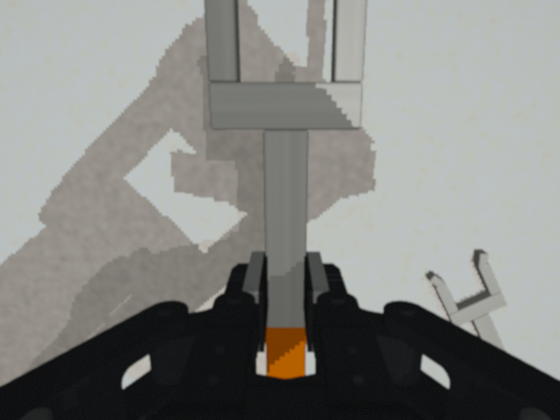

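```bash
python3 - <<'E'
from h import *
c=calibration('scene'); g=lambda u,v,z: onz(c,u/4.5+230,v/4.5+145,z)[:2]
post=g(169,434,.046);stud=g(323,193,.089);knob=g(234,152,.082);print(post,stud,knob)
d=post-stud; print(np.linalg.norm(d), 'yaw',np.degrees(np.arctan2(d[1],d[0])-np.arctan2(-195,-22)))
k=knob-stud;print('knob ang',np.degrees(np.arctan2(k[1],k[0])),np.linalg.norm(k))
for p in [(32,452),(312,568),(516,156)]:print(g(*p,.02))
c=calibration('wrist');print(state()['tool_pos'])
for u,v in [(211,82),(361,82),(239,40),(333,40),(211,129),(361,129),(265,180),(307,180),(269,327),(305,327)]: print(u,v,onz(c,u,v,.098)[:2].round(4))
E
```

```text
[ 0.56388843 -0.09934697] [0.57889674 0.09665263] [0.50531779 0.11108111]
0.1965733846053068 yaw 2.0581474517750964
knob ang 168.9053546668139 0.07498028390366727
[ 0.48243566 -0.13393583]
[ 0.68004842 -0.13412573]
[0.66400359 0.25484576]
[ 0.51291595 -0.34950202  0.10804353]
211 82 [ 0.5856 -0.321 ]
361 82 [ 0.5888 -0.3718]
239 40 [ 0.5993 -0.3301]
333 40 [ 0.6013 -0.361 ]
211 129 [ 0.5699 -0.3212]
361 129 [ 0.5732 -0.3736]
265 180 [ 0.553  -0.3409]
307 180 [ 0.554  -0.3561]
269 327 [ 0.4926 -0.3455]
305 327 [ 0.4935 -0.3601]
```

View pics/s4.png

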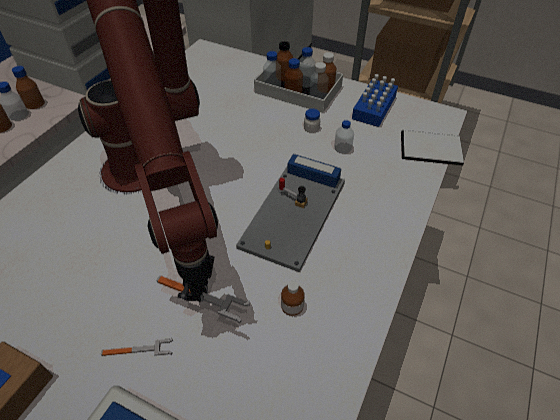

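Request:
servo_tool --deltas '[[[8, 0, 10, 40, 1.6], [8, 5, 40, 80, 3.2], [8, 15, 80, 90, 4.8], [8, 30, 125, 90, 6.4], [8, 40, 170, 90, 8.0]]]'

```text
time: 4.53
tool_pos: [0.554, -0.179, 0.1992]
tool_rot: [-0.001, 0.899, 0.438, -0.001]
contact_force: [0.5, -0.3, -3.5]
gripper_width: 0.162
```

Request:
servo_tool --deltas '[[[8, 10, 45, 0, 1.6], [8, 20, 80, 0, 3.2], [8, 28, 100, 0, 4.8], [8, 31, 107, 0, 6.4], [8, 31, 107, 0, 6.7]]]'

```text
time: 5.15
tool_pos: [0.5846, -0.0728, 0.1989]
tool_rot: [-0.001, 0.695, 0.719, -0.001]
contact_force: [0.2, -0.2, -3.9]
gripper_width: 0.164
```

Request:
servo_tool --deltas '[[[8, 0, 0, 0, 0], [8, 0, 0, 0, 0], [8, 0, 0, 0, 0]]]'

```text
time: 5.52
tool_pos: [0.5851, -0.074, 0.2007]
tool_rot: [-0.0, 0.696, 0.718, -0.0]
contact_force: [-1.0, -0.0, -3.1]
gripper_width: 0.162
```

```bash
python3 - <<'E'
from h import *
f=grab_frame('wrist'); save('w5',f); s=state();print(s['time'],s['tool_pos'],s['tool_rot'],s['contact_force'],s['gripper_width'],s['joint_pos'])
E
```

```text
5.575 [ 0.58511277 -0.07390054  0.20080396] [ 3.37485548e-05  6.95951059e-01  7.18089216e-01 -4.24539108e-06] [ 0.37330242  0.16730214 -2.84387121] 0.16210411794654941 [-2.51765902e-01  4.83288774e-03  1.74552959e+00 -4.14635054e-05
  1.39117573e+00 -2.83067855e-01]
```

View pics/w5.png

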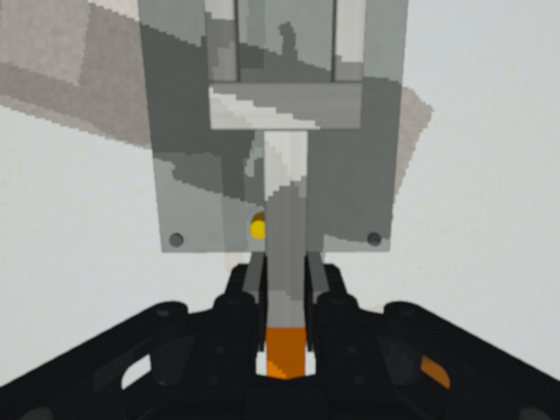

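```bash
python3 - <<'E'
from h import *
f=cv2.imread('pics/w5.png');c=calibration('wrist')
g=cv2.cvtColor(f,cv2.COLOR_BGR2GRAY).astype(float)
import numpy as np
# plate near edge rows at several columns; side edges at rows
def edgecol(u,v0,v1): 
    d=np.abs(np.diff(g[v0:v1,u-1:u+2].mean(1)));return v0+d.argmax()+.5+0.5,d.max()
def edgerow(v,u0,u1):
    d=np.abs(np.diff(g[v-1:v+2,u0:u1].mean(0)));return u0+d.argmax()+1,d.max()
print([edgecol(u,235,265) for u in (185,200,215,340,350,360)])
print([(v,edgerow(v,130,170)) for v in (30,60,100,150,200,240)]);print([(v,edgerow(v,385,412)) for v in (20,40,60,120,160,200,240)])
cv2.imwrite('pics/w5c.png',cv2.resize(f[180:270,150:410],None,fx=3,fy=3,interpolation=cv2.INTER_CUBIC))
E
```

```text
[(np.float64(253.0), np.float64(24.333333333333314)), (np.float64(253.0), np.float64(25.666666666666657)), (np.float64(252.0), np.float64(25.0)), (np.float64(252.0), np.float64(22.333333333333343)), (np.float64(252.0), np.float64(22.0)), (np.float64(252.0), np.float64(21.0))]
[(30, (np.int64(140), np.float64(19.0))), (60, (np.int64(143), np.float64(23.0))), (100, (np.int64(147), np.float64(22.333333333333343))), (150, (np.int64(152), np.float64(44.0))), (200, (np.int64(156), np.float64(24.333333333333343))), (240, (np.int64(160), np.float64(25.0)))]
[(20, (np.int64(407), np.float64(26.333333333333314))), (40, (np.int64(406), np.float64(25.333333333333343))), (60, (np.int64(404), np.float64(26.333333333333314))), (120, (np.int64(400), np.float64(22.333333333333343))), (160, (np.int64(396), np.float64(21.0))), (200, (np.int64(394), np.float64(25.333333333333314))), (240, (np.int64(391), np.float64(24.333333333333314)))]
```

View pics/w5c.png

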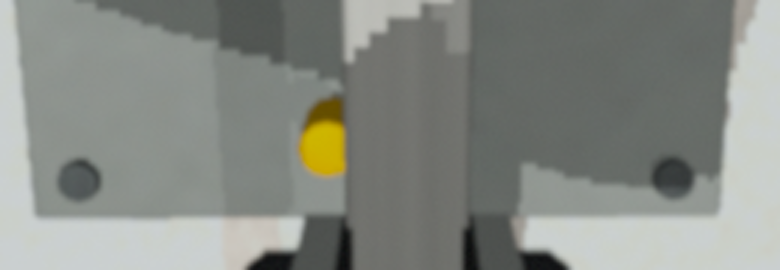

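```bash
python3 - <<'E'
from h import *
c=calibration('wrist');tp=state()['tool_pos'];print(tp)
L=np.array([onz(c,u,v,.02)[:2] for u,v in [(140,30),(143,60),(147,100),(152,150),(156,200),(160,240)]])
R=np.array([onz(c,u,v,.02)[:2] for u,v in [(407,20),(406,40),(404,60),(400,120),(396,160),(394,200),(391,240)]])
N=np.array([onz(c,u,v,.02)[:2] for u,v in [(185,252.5),(200,252.5),(350,252),(360,252)]])
pl=np.polyfit(L[:,1],L[:,0],1);pr=np.polyfit(R[:,1],R[:,0],1);pn=np.polyfit(N[:,0],N[:,1],1)
print('yaws',[np.degrees(-np.arctan(pl[0])),np.degrees(-np.arctan(pr[0])),np.degrees(np.arctan(pn[0]))])
print('width at y=-.05',np.polyval(pr,-.05)-np.polyval(pl,-.05),'near edge y at .58',np.polyval(pn,.58))
xm=lambda y:(np.polyval(pr,y)+np.polyval(pl,y))/2
for y in (-.1,0,.097): print('x of stud line at',y, xm(y)+.010)
# spanner in same picture, top plane z=tcp-.010
zt=tp[2]-.010
for u,v in [(210,83),(361,83),(236,40),(334,40),(265,180),(307,180),(211,129),(361,129)]: print(u,v,onz(c,u,v,zt)[:2].round(4))
E
```

```text
[ 0.58511277 -0.07390054  0.20080396]
yaws [np.float64(1.8050463305692739), np.float64(1.9858770190067465), np.float64(1.9083657844863846)]
width at y=-.05 0.19920427159433063 near edge y at .58 -0.13186976482230886
x of stud line at -0.1 0.5875090256270548
x of stud line at 0 0.5841996052840671
x of stud line at 0.097 0.580989467551369
210 83 [ 0.5574 -0.0022]
361 83 [ 6.086e-01 -6.000e-04]
236 40 [0.5662 0.0116]
334 40 [0.5986 0.0126]
265 180 [ 0.5766 -0.0351]
307 180 [ 0.5918 -0.0346]
211 129 [ 0.5574 -0.0175]
361 129 [ 0.6099 -0.0159]
```

Request:
servo_tool --deltas '[[[8, 1, 15, -30, 0], [8, 1, 15, -70, 0], [8, 1, 15, -110, 0], [8, 1, 15, -135, 0], [8, 1, 15, -145, 0]]]'

```text
time: 6.2
tool_pos: [0.585, -0.0584, 0.0539]
tool_rot: [-0.001, 0.696, 0.718, -0.001]
contact_force: [-0.8, 0.3, -2.8]
gripper_width: 0.163
```

Request:
servo_tool --deltas '[[[8, 0, 0, 0, 0], [8, 0, 0, 0, 0], [8, 0, 0, 0, 0]]]'

```text
time: 6.58
tool_pos: [0.5873, -0.0588, 0.0575]
tool_rot: [0.001, 0.696, 0.718, 0.001]
contact_force: [-0.3, -0.3, -3.8]
gripper_width: 0.167
```

```bash
python3 - <<'E'
from h import *
f=grab_frame('wrist'); save('w6',f); s=state();print(s['time'],s['tool_pos'],s['tool_rot'],s['contact_force'],s['gripper_width'])
f=grab_frame('scene');save('s6',cv2.resize(f[130:290,220:370],None,fx=3.7,fy=3.7,interpolation=cv2.INTER_CUBIC))
E
```

```text
6.625 [ 0.58708319 -0.05874141  0.05720465] [1.01880234e-03 6.95576832e-01 7.18450729e-01 6.18721082e-04] [-0.01990828  0.3646797  -2.62385332] 0.17038771535430539
```

View pics/w6.png

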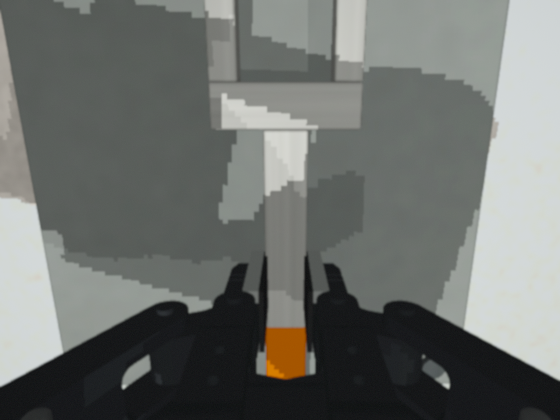

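View pics/s6.png

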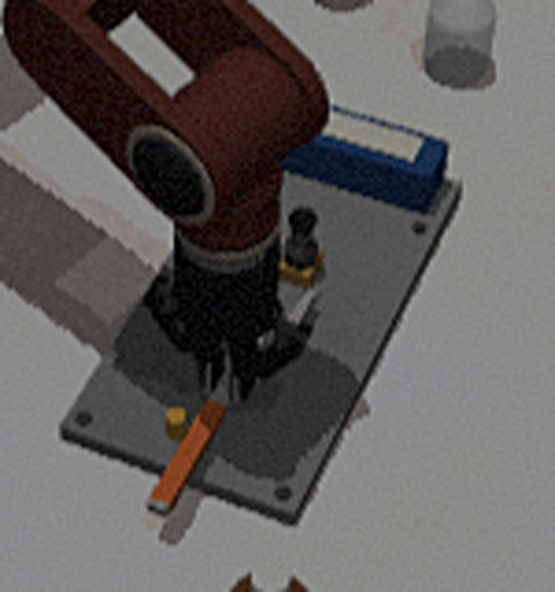

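The handle is on the +x side of the post, with its far end right of the yellow post at (178,423) in the crop. I'll re-check the lateral alignment at this height.

```bash
python3 - <<'E'
from h import *
f=cv2.imread('pics/w6.png');g=cv2.cvtColor(f,cv2.COLOR_BGR2GRAY).astype(float);c=calibration('wrist');tp=state()['tool_pos']
def er(v,u0,u1):
    d=np.abs(np.diff(g[v-1:v+2,u0:u1].mean(0)));return u0+d.argmax()+1,d.max().round(1)
A=[(v,er(v,0,70)) for v in (230,260,290,320)];B=[(v,er(v,460,515)) for v in (20,60,100,180,220,260,300)];print(A,B)
L=np.array([onz(c,u,v,.02)[:2] for v,(u,_) in A]);R=np.array([onz(c,u,v,.02)[:2] for v,(u,_) in B])
pl=np.polyfit(L[:,1],L[:,0],1);pr=np.polyfit(R[:,1],R[:,0],1);print(pl[0],pr[0],np.polyval(pr,-.05)-np.polyval(pl,-.05))
zt=tp[2]-.010
M=(onz(c,210,82.5,zt)+onz(c,361,82.5,zt))/2; M2=(onz(c,236,40,zt)+onz(c,334,40,zt))/2;M3=(onz(c,265,180,zt)+onz(c,307,180,zt))/2
for m in (M,M2,M3): print('spanner',m[:2],'line from R',np.polyval(pr,m[1])-.0900,'from L',np.polyval(pl,m[1])+.110)
E
```

```text
[(230, (np.int64(41), np.float64(36.7))), (260, (np.int64(46), np.float64(27.0))), (290, (np.int64(52), np.float64(27.7))), (320, (np.int64(57), np.float64(27.0)))] [(20, (np.int64(507), np.float64(29.0))), (60, (np.int64(501), np.float64(26.7))), (100, (np.int64(496), np.float64(28.3))), (180, (np.int64(484), np.float64(43.7))), (220, (np.int64(479), np.float64(27.7))), (260, (np.int64(473), np.float64(25.7))), (300, (np.int64(468), np.float64(27.3)))]
-0.03069960028712051 -0.03373685820701688 0.1974402446756114
spanner [0.58467348 0.01398575] line from R 0.5815828397855926 from L 0.5843369363272041
spanner [0.58408023 0.02729537] line from R 0.5811338149389356 from L 0.5839283362368587
spanner [ 0.58590506 -0.0196061 ] line from R 0.5827161230042249 from L 0.5853681924569428
```

Request:
servo_tool --deltas '[[[8, -1, 0, -7, 0], [8, -1, 0, -14, 0], [8, -1, 0, -14, 0], [8, -1, 0, -14, 0], [8, -1, 0, -14, 0]]]'

```text
time: 7.3
tool_pos: [0.5852, -0.0585, 0.042]
tool_rot: [-0.0, 0.696, 0.718, -0.0]
contact_force: [-1.8, 0.6, 2.9]
gripper_width: 0.162
```

Request:
servo_tool --deltas '[[[8, -0.5, 10, 0.7, 0], [8, -0.7, 20, 0.7, 0], [8, -1, 30, 0.7, 0], [8, -1.2, 37, 0.7, 0], [8, -1.2, 37, 0.7, 0]]]'

```text
time: 7.92
tool_pos: [0.5837, -0.0207, 0.0422]
tool_rot: [-0.0, 0.695, 0.719, -0.0]
contact_force: [-0.6, -0.5, -2.6]
gripper_width: 0.163
```

Request:
servo_tool --deltas '[[[8, -0.2, 6, 0, 0], [8, -0.4, 12, 0, 0], [8, -0.6, 18, 0, 0], [8, -0.6, 18, 0, 0]]]'

```text
time: 8.43
tool_pos: [0.5833, -0.0031, 0.0424]
tool_rot: [-0.0, 0.695, 0.719, -0.0]
contact_force: [-0.5, 1.0, -2.4]
gripper_width: 0.162
```

```bash
python3 - <<'E'
from h import *
f=grab_frame('wrist'); save('w7',f); s=state();print(s['time'],s['tool_pos'],s['tool_rot'],s['contact_force'],s['ft_torque'],s['gripper_width'])
f=grab_frame('scene');save('s7',cv2.resize(f[130:290,220:370],None,fx=3.7,fy=3.7,interpolation=cv2.INTER_CUBIC))
f=grab_frame('side');save('d7',cv2.resize(f[180:300,190:330],None,fx=4,fy=4,interpolation=cv2.INTER_CUBIC))
E
```

```text
8.475 [ 0.58335933 -0.0033105   0.0424787 ] [ 3.35335378e-05  6.95403388e-01  7.18619597e-01 -4.37363006e-05] [ 0.35579921 -0.11401913 -2.02927621] [-0.03717561  0.0472821  -0.04241835] 0.16204874178799972
```

View pics/w7.png

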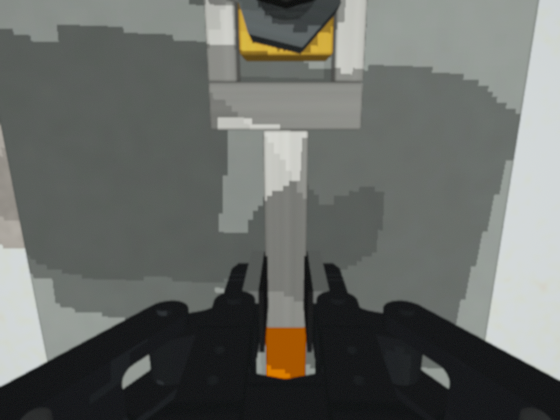

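View pics/s7.png

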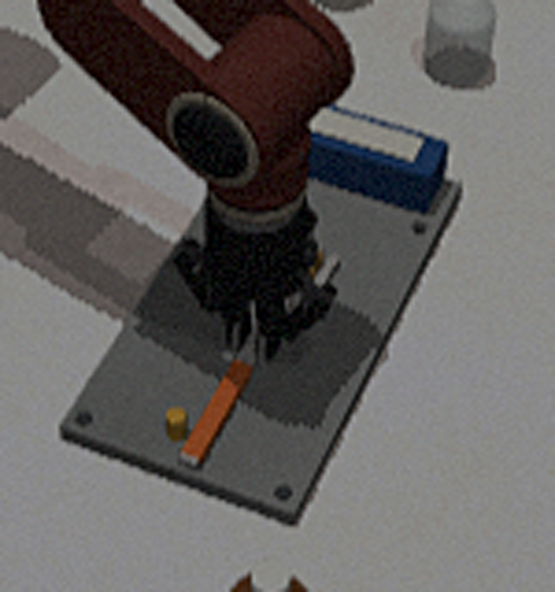

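View pics/d7.png

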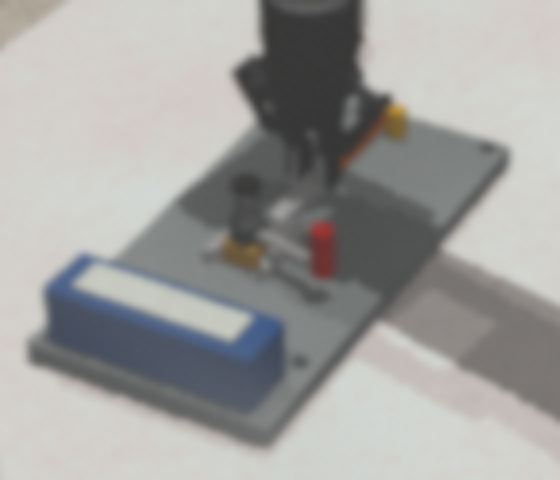

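The wrist view shows the nut centred between the jaws: its front face runs from (241,60) to (332,60), and the throat edge is at row 82. I'll work out the remaining gap.

```bash
python3 - <<'E'
from h import *
c=calibration('wrist');tp=state()['tool_pos']
print(onz(c,286,60,.020),onz(c,286,53,.038),'throat',onz(c,286,82,tp[2]-.010))
for a in [(241,53),(332,53)]:print(onz(c,*a,.038))
for a in [(237.5,60),(334,60)]:print(onz(c,*a,.032))
E
```

```text
[0.58112885 0.077614   0.02      ] [0.58108062 0.07769012 0.038     ] throat [0.58136499 0.06923299 0.03249104]
[0.56672021 0.07723611 0.038     ]
[0.59576298 0.0781543  0.038     ]
[0.56486564 0.075757   0.032     ]
[0.59725235 0.07678046 0.032     ]
```

Request:
servo_tool --deltas '[[[8, -0.1, 4, 0, 0], [8, -0.2, 7.5, 0, 0], [8, -0.2, 7.5, 0, 0], [8, -0.2, 7.5, 0, 0]]]'

```text
time: 9.07
tool_pos: [0.5832, 0.004, 0.0425]
tool_rot: [0.0, 0.696, 0.719, -0.0]
contact_force: [0.5, 0.6, -4.1]
gripper_width: 0.158
```

```bash
python3 - <<'E'
from h import *
f=grab_frame('wrist'); save('w8',f); s=state();print(s['time'],s['tool_pos'],s['tool_rot'],s['contact_force'],s['ft_torque'],s['gripper_width'])
E
```

```text
9.125 [0.58320111 0.00391756 0.04250185] [ 3.16593062e-05  6.95565766e-01  7.18462431e-01 -1.83889946e-05] [ 0.31771915  0.68309032 -2.07546794] [-0.0544166  -0.01274858 -0.01526479] 0.16125445274528047
```

View pics/w8.png

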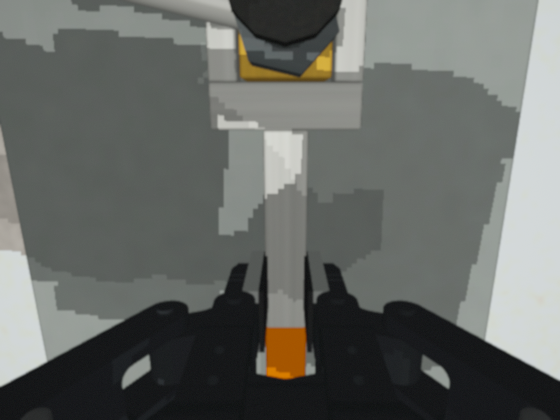

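The nut now sits flush at the throat (row 80, against the throat edge at row 82). I'll release and rise.

Request:
servo_tool --deltas '[[[8, 0, 0, -0.5, 0], [20, 0, 0, -0.5, 0], [40, 0, 0, -0.5, 0], [40, 0, 0, -0.5, 0], [40, 0, 0, -0.5, 0]]]'

```text
time: 9.75
tool_pos: [0.5834, 0.0039, 0.0422]
tool_rot: [0.0, 0.696, 0.718, 0.0]
contact_force: [-0.1, 0.5, 0.2]
gripper_width: 0.467
```

Request:
servo_tool --deltas '[[[40, 0, 0, 15, 0], [40, 0, -10, 50, 0], [40, -10, -30, 90, 0], [40, -40, -50, 110, 0], [20, -60, -50, 110, 0]]]'

```text
time: 10.38
tool_pos: [0.5242, -0.0474, 0.156]
tool_rot: [0.003, 0.696, 0.718, 0.001]
contact_force: [-0.6, 0.7, 0.0]
gripper_width: 0.266
```

Request:
servo_tool --deltas '[[[0, 0, 0, 0, 0], [0, 0, 0, 0, 0], [0, 0, 0, 0, 0]]]'

```text
time: 10.75
tool_pos: [0.5237, -0.0459, 0.152]
tool_rot: [-0.0, 0.695, 0.719, -0.0]
contact_force: [0.3, 0.5, -0.2]
gripper_width: 0.001
```

```bash
python3 - <<'E'
from h import *
f=grab_frame('wrist'); save('w9',f); s=state();print(s['time'],s['tool_pos'],s['tool_rot'],s['contact_force'],s['ft_torque'],s['gripper_width'],s['joint_pos'])
f=grab_frame('scene');save('s9',cv2.resize(f[130:290,220:370],None,fx=3.7,fy=3.7,interpolation=cv2.INTER_CUBIC))
f=grab_frame('side');save('d9',cv2.resize(f[180:300,190:330],None,fx=4,fy=4,interpolation=cv2.INTER_CUBIC))
E
```

```text
10.8 [ 0.52360411 -0.04586068  0.15183638] [-1.71479657e-04  6.95416241e-01  7.18607136e-01 -7.95107602e-05] [-1.18570245 -0.60868467 -1.20688708] [-0.03063226  0.00961631  0.03684859] -0.0010241039934026158 [-2.29026412e-01 -1.03699049e-01  1.93537391e+00  4.13172979e-05
  1.31029372e+00 -2.61835410e-01]
```

View pics/w9.png

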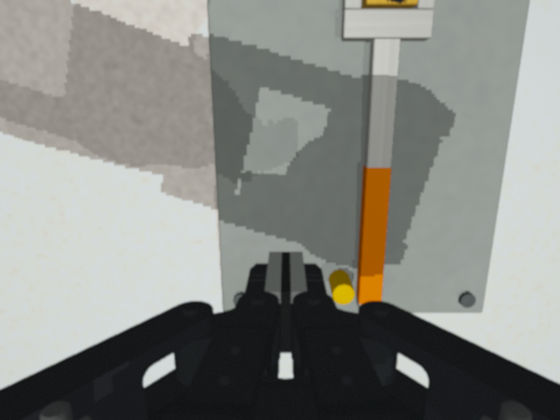

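View pics/s9.png

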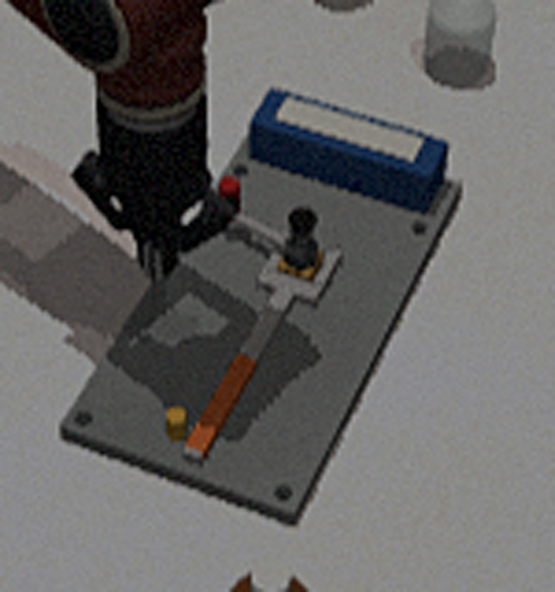

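View pics/d9.png

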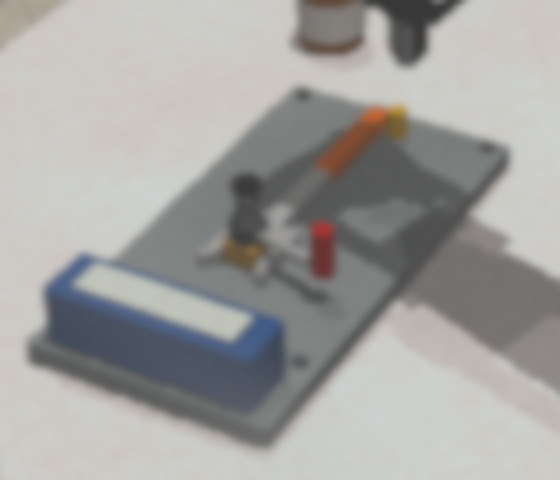

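The spanner sits on the nut, flat, with its handle on the +x side of the post. The gripper is shut. Next I position the closed fingertips behind the knob, on the −y side and above the lever bar.

Request:
servo_tool --deltas '[[[0, -12, 45, 0, -1], [0, -24, 90, -20, -2], [0, -24, 110, -55, -2], [0, -24, 110, -75, -2], [0, -24, 110, -75, -2]]]'

```text
time: 11.52
tool_pos: [0.4976, 0.0644, 0.0749]
tool_rot: [-0.002, 0.767, 0.642, -0.002]
contact_force: [1.5, -0.3, 0.1]
gripper_width: -0.0
```

Request:
servo_tool --deltas '[[[0, 0, 0, 0, 0], [0, 0, 0, 0, 0]]]'

```text
time: 11.78
tool_pos: [0.5003, 0.0637, 0.0784]
tool_rot: [0.001, 0.767, 0.642, 0.001]
contact_force: [1.1, -0.0, 0.0]
gripper_width: 0.003
```

```bash
python3 - <<'E'
from h import *
f=grab_frame('wrist'); save('w10',f); s=state();print(s['time'],s['tool_pos'],s['tool_rot'],s['contact_force'])
c=calibration('wrist');print('knob pred',proj(c,[.5074,.1071,.082]))
hsv=cv2.cvtColor(f,cv2.COLOR_RGB2HSV);m=cv2.inRange(hsv,(0,150,60),(4,255,255))|cv2.inRange(hsv,(172,150,60),(180,255,255));n,l,st,ce=cv2.connectedComponentsWithStats(m)
print([(a.tolist(),b) for a,b in zip(st[1:],ce[1:]) if a[4]>60])
f=grab_frame('side');save('d10',cv2.resize(f[150:300,190:350],None,fx=4,fy=4,interpolation=cv2.INTER_CUBIC))
E
```

```text
11.825 [0.50020466 0.06368284 0.07832442] [0.00077778 0.76701079 0.64163313 0.0008758 ] [-0.40189431 -0.30171432  0.27551134]
knob pred [282.48493176 173.1857236 ]
[([255, 138, 52, 60, 2346], array([280.36487639, 168.59462916]))]
```

View pics/w10.png

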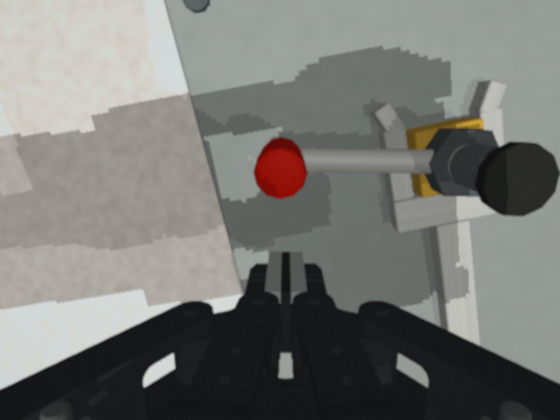

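View pics/d10.png

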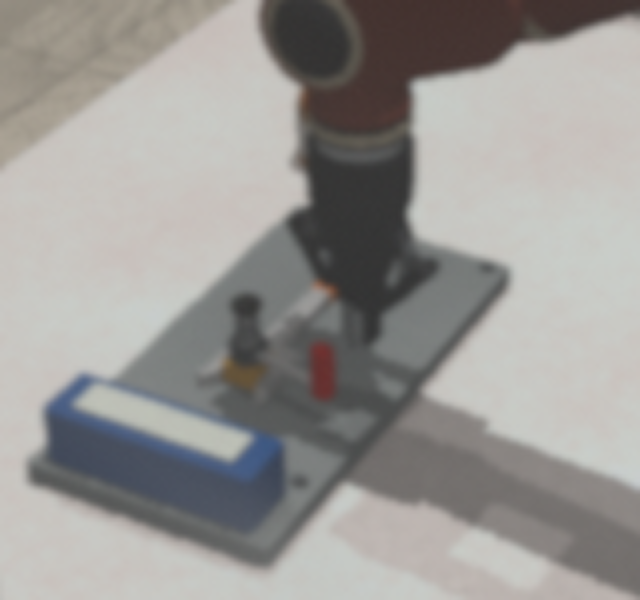

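The knob appears at (281,170), as predicted, and is centred ahead of the fingertips at (286,255). I'll push along the arc, turning the tool with the lever.

Request:
servo_tool --deltas '[[[0, 3, 15, 0, 0], [0, 3.4, 24, 0, 0], [0, 3.4, 30, 0, -0.8], [0, 3.5, 36, 0, -1.6], [0, 3.5, 36, 0, -1.6]]]'

```text
time: 12.5
tool_pos: [0.5027, 0.1004, 0.0771]
tool_rot: [0.0, 0.817, 0.576, -0.0]
contact_force: [-0.6, -1.3, 0.8]
gripper_width: -0.002
```

Request:
servo_tool --deltas '[[[0, 1, 6.5, 0, -0.8], [0, 2.3, 13.3, 0, -1.7], [0, 4.3, 20, 0, -2.5], [0, 6.9, 26, 0, -3.3]]]'

```text
time: 13.0
tool_pos: [0.5086, 0.1255, 0.0767]
tool_rot: [0.0, 0.905, 0.426, -0.002]
contact_force: [-3.7, -4.7, 2.5]
gripper_width: -0.001
```

```bash
python3 - <<'E'
from h import *
f=grab_frame('wrist'); save('w11',f); s=state();print(s['time'],s['tool_pos'],s['tool_rot'],s['contact_force'])
E
```

```text
13.05 [0.50895569 0.1259883  0.07681711] [ 1.76639159e-04  9.05129675e-01  4.25133101e-01 -1.44471187e-03] [-4.50863453 -4.62487775  3.24676503]
```

View pics/w11.png

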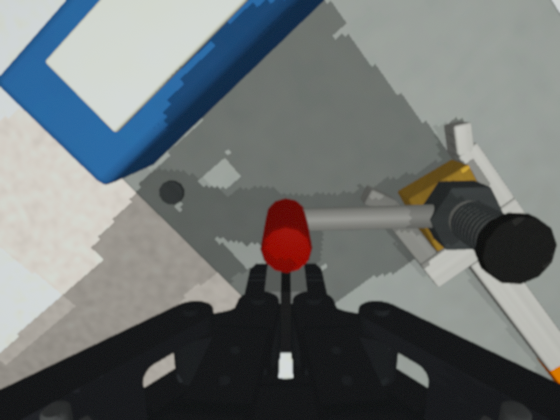

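The knob, at (286,245), is in contact with and centred on the fingertips, and the lever is following. The spanner is still on the nut. I'll continue the arc.

Request:
servo_tool --deltas '[[[0, 3.2, 6.2, 0, -0.8], [0, 6.9, 11.7, 0, -1.7], [0, 11, 17.2, 0, -2.5], [0, 15.6, 22.1, 0, -3.3], [0, 15.6, 22.1, 0, -3.3]]]'

```text
time: 13.68
tool_pos: [0.5242, 0.1483, 0.0767]
tool_rot: [-0.0, 0.964, 0.266, -0.001]
contact_force: [-5.0, -1.2, 2.5]
gripper_width: 0.005
```

Request:
servo_tool --deltas '[[[0, 2, 2, 0, -0.3], [0, 4.5, 4, 0, -0.7], [0, 7, 6, 0, -1.1], [0, 7, 6, 0, -1.1]]]'

```text
time: 14.18
tool_pos: [0.5309, 0.1544, 0.0766]
tool_rot: [-0.001, 0.978, 0.209, -0.002]
contact_force: [-4.7, -1.0, 3.3]
gripper_width: -0.002
```

Request:
servo_tool --deltas '[[[0, 2.5, 2, 0, -0.4], [0, 5, 3.5, 0, -0.8], [0, 5, 3.5, 0, -0.8]]]'

```text
time: 14.55
tool_pos: [0.5359, 0.1581, 0.0766]
tool_rot: [-0.001, 0.986, 0.168, -0.002]
contact_force: [-5.5, 0.2, 3.1]
gripper_width: 0.005
```

```bash
python3 - <<'E'
from h import *
f=grab_frame('wrist'); save('w12',f); s=state();print(s['time'],s['tool_pos'],s['tool_rot'],s['contact_force'])
f=grab_frame('scene');save('s12',cv2.resize(f[130:290,220:370],None,fx=3.7,fy=3.7,interpolation=cv2.INTER_CUBIC))
E
```

```text
14.6 [0.53584532 0.15813772 0.07665886] [-7.93011554e-04  9.85740183e-01  1.68264326e-01 -1.66735815e-03] [-5.57276442 -0.97655972  4.22682959]
```

View pics/w12.png

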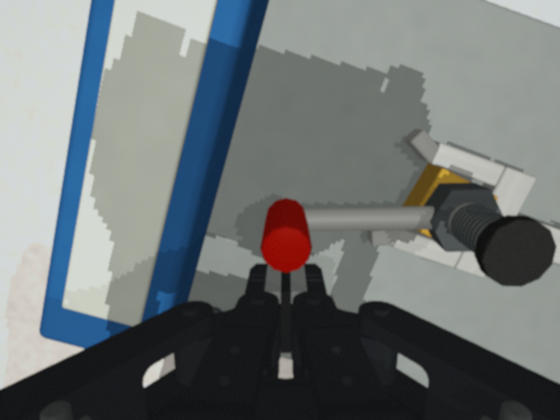

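View pics/s12.png

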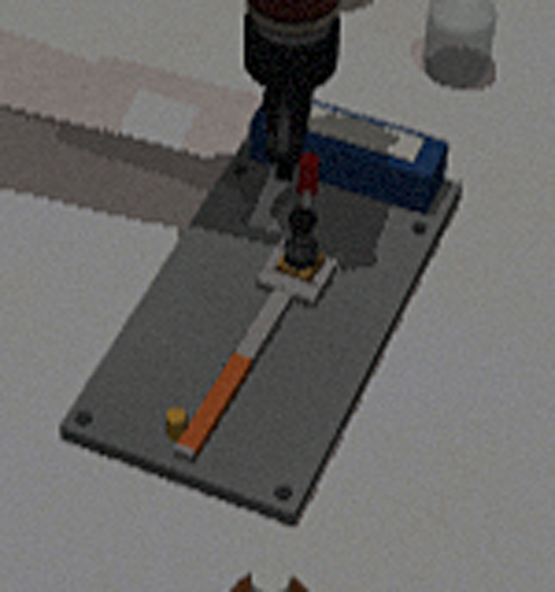

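The handle has swung against the post at (178,425) and the spanner is still seated. The force is still only friction, so I'll make small further steps until the stop is felt.

Request:
servo_tool --deltas '[[[0, 1.5, 0.6, 0, -0.2], [0, 3, 1, 0, -0.4], [0, 3, 1, 0, -0.4]]]'

```text
time: 15.02
tool_pos: [0.5376, 0.1594, 0.0764]
tool_rot: [-0.001, 0.989, 0.148, -0.003]
contact_force: [-9.8, 0.8, 7.4]
gripper_width: 0.002
```

Request:
servo_tool --deltas '[[[0, 1.5, 0.5, 0, 0], [0, 3, 1, 0, 0], [0, 3, 1, 0, 0]]]'

```text
time: 15.4
tool_pos: [0.5392, 0.1603, 0.0759]
tool_rot: [-0.001, 0.989, 0.148, -0.005]
contact_force: [-14.5, 0.6, 9.6]
gripper_width: -0.0
```

```bash
python3 - <<'E'
from h import *
f=grab_frame('wrist'); save('w13',f); s=state();print(s['time'],s['tool_pos'],s['tool_rot'],s['contact_force'],s['ft_torque'])
c=calibration('wrist')
for n,i in (('w12',0),('w13',1)):
    g=cv2.imread(f'pics/{n}.png');save(n+'z',cv2.resize(g[100:300,220:560],None,fx=2.2,fy=2.2)[:,:,::-1])
# knob top centre estimate
print(onz(c,286,247,.082))
E
```

```text
15.45 [0.53917327 0.16027767 0.07596204] [-0.00116656  0.98901245  0.14773311 -0.00528546] [-14.7728459   -0.10184495   8.20653365] [0.03461743 2.14030821 0.07579492]
[0.55936212 0.16477694 0.082     ]
```

View pics/w13z.png

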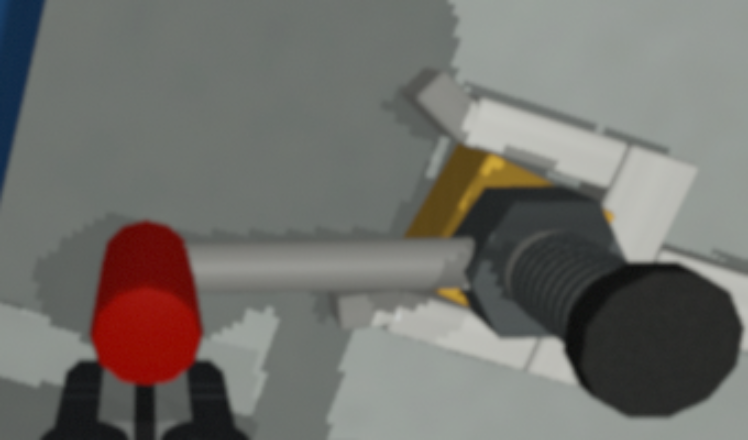

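Request:
servo_tool --deltas '[[[0, 2, 0.5, 0, 0], [0, 4, 1, 0, 0], [0, 4, 1, 0, 0], [0, 4, 1, 0, 0]]]'

```text
time: 15.95
tool_pos: [0.5413, 0.1612, 0.0754]
tool_rot: [-0.001, 0.989, 0.148, -0.008]
contact_force: [-19.3, -0.4, 11.5]
gripper_width: 0.006
```

```bash
python3 - <<'E'
from h import *
f=grab_frame('wrist'); save('w14',f); s=state();print(s['time'],s['tool_pos'],s['tool_rot'],s['contact_force'],s['ft_torque'])
f=grab_frame('scene');save('s14',cv2.resize(f[130:290,220:370],None,fx=3.7,fy=3.7,interpolation=cv2.INTER_CUBIC))
E
```

```text
16.0 [0.54131362 0.16121974 0.07539556] [-0.0012733   0.98897853  0.14784914 -0.00777679] [-19.75478603  -0.93249396  11.36881   ] [-0.03603643  3.05410105  0.01844013]
```

View pics/w14.png

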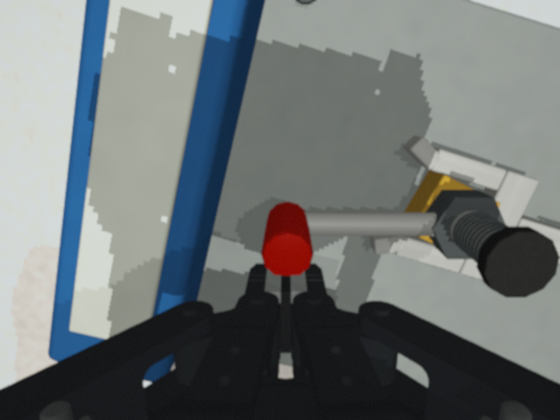

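View pics/s14.png

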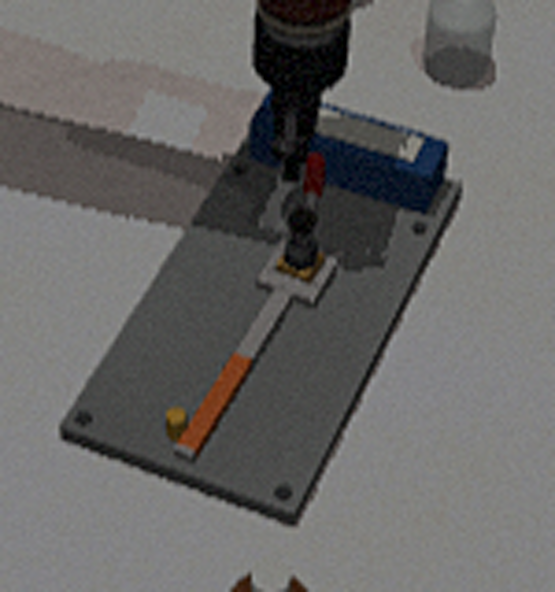

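The force climbs linearly (10, 15, 20 N) while the knob stays put, so the stop has been reached. I'll back off and rise.

Request:
servo_tool --deltas '[[[0, -6, -1.5, 0, 0], [0, -14, -4, 0, 0], [0, -25, -7, 20, 0], [0, -35, -10, 70, 0], [0, -45, -20, 120, 0]]]'

```text
time: 16.68
tool_pos: [0.5017, 0.1407, 0.198]
tool_rot: [-0.0, 0.989, 0.147, 0.0]
contact_force: [1.2, 0.4, 0.2]
gripper_width: 0.0
```

Request:
servo_tool --deltas '[[[0, 0, -30, 25, 0], [0, 0, -60, 50, 0], [0, 0, -60, 50, 0], [0, 0, -60, 50, 0], [0, 0, -60, 50, 0]]]'

```text
time: 17.3
tool_pos: [0.5015, 0.0813, 0.2454]
tool_rot: [-0.0, 0.989, 0.147, -0.001]
contact_force: [-0.1, 0.3, -0.6]
gripper_width: 0.002
```

```bash
python3 - <<'E'
from h import *
f=grab_frame('wrist'); save('w15',f); s=state();print(s['time'],s['tool_pos'],s['contact_force'])
f=grab_frame('scene');save('s15',f);save('s15c',cv2.resize(f[130:290,220:370],None,fx=3.7,fy=3.7,interpolation=cv2.INTER_CUBIC))
E
```

```text
17.35 [0.50157715 0.08128385 0.24545463] [-0.67854292  0.39724886  1.25044461]
```

View pics/w15.png

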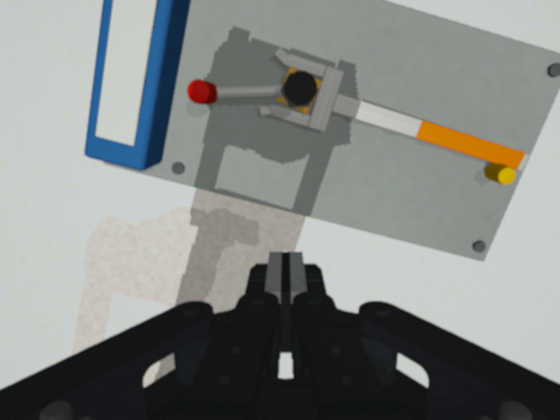

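View pics/s15c.png

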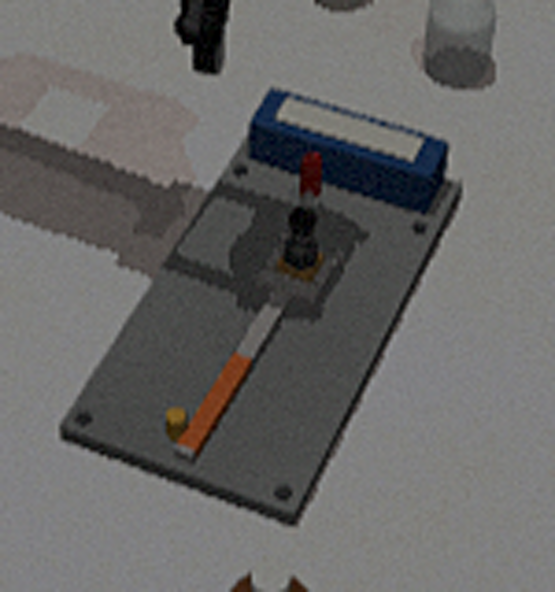

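```bash
python3 - <<'E'
from h import *
c=calibration('wrist')
P=lambda u,v,z:onz(c,u,v,z)[:2]
k=P(204,92,.082);s=P(299,88,.089);print('knob',k,'stud',s,np.linalg.norm(k-s))
d=k-s;print('phi',np.degrees(np.arctan2(d[1],d[0])))
a=P(420,128,.032);b=P(523,158,.032);e=a-b;print('spanner yaw',np.degrees(np.arctan2(e[1],e[0])))
q=P(555,55,.02)-P(484,261,.02);print('plate near edge',np.degrees(np.arctan2(q[1],q[0])))
f=cv2.imread('pics/w15.png');cv2.imwrite('pics/w15c.png',cv2.resize(f[30:150,180:370],None,fx=4,fy=4,interpolation=cv2.INTER_CUBIC))
E
```

```text
knob [0.55745237 0.15923841] stud [0.57999259 0.09349597] 0.06949913287765448
phi 108.92460725910136
spanner yaw 91.35044178221465
plate near edge 6.685481071617263
```

View pics/w15c.png

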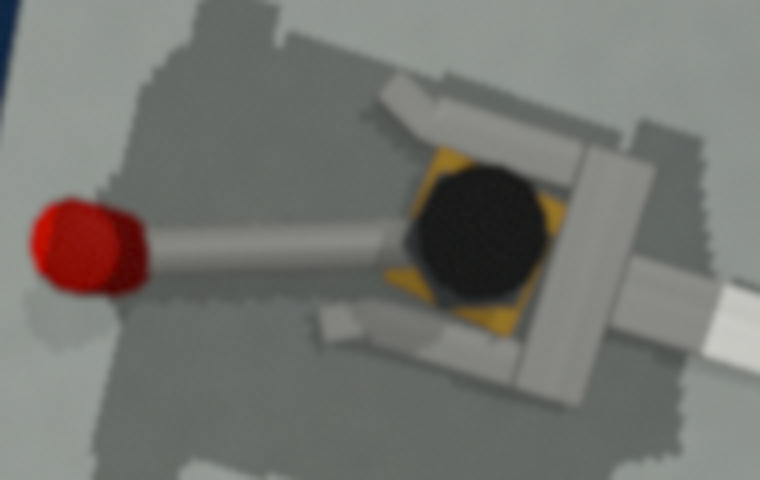

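```bash
python3 - <<'E'
from h import *
c=calibration('wrist')
P=lambda u,v,z:onz(c,180+u/4,30+v/4,z)[:2]
ang=lambda d:np.degrees(np.arctan2(d[1],d[0]))
lev=ang(P(150,250,.046)-P(385,241,.046)); k=P(74,243,.082);s=P(482,232,.089);print('lever',lev,'knob-stud',ang(k-s),np.linalg.norm(k-s))
nut=ang(P(508,335,.038)-P(563,205,.038)); nut2=ang(P(437,150,.038)-P(388,275,.038)); thr=ang(P(515,380,.032)-P(583,150,.032));print('nut',nut,nut2+180,'throat',thr)
E
```

```text
lever 108.96533142193205 knob-stud 108.1124197927501 0.07452652561866976
nut 174.0433645557421 174.37314047988548 throat -179.08802790293976
```

```bash
python3 -c "
from plant import *
s=state();print(s['time'],s['joint_vel'],s['contact_force']);print(job_done())"
```

```text
17.4 [-0.00212682  0.0003621  -0.00601011 -0.00146388  0.00441881 -0.00174873] [ 0.40113365  0.1739791  -0.35090297]
the job is handed in; nothing more can be done
None
```

I fitted the larger spanner (about 245 mm long, the other being about 165 mm) flat onto the square nut, with its handle on the +x side of the brace post. I then pushed the lever clockwise to its hard stop with the closed fingers, backed off and handed the job in at 17.4 s. No verdict was reported.

**Jam nut:** the last wrist picture gives about 1.15 rad, which reads slightly past the 1.1 stop but is within camera error. At the end the push force rose from 10 to 20 N with almost no further knob movement, which also points to the stop.

**Square nut:** it turned about 0.13 rad, all of it the play of the spanner in its jaws and against the post. The limit is 0.3.

**Spanner:** it is seated on the nut, handle at the post, about 1° off the plate axis. I judged flatness and seating by eye from the pictures.

**Robot:** clear of everything, at rest, with about zero contact force.

**Bottles and jar:** I kept the arm clear of them, but I did not measure their positions at the end.

**Checks that disagreed:** the scene camera put the stud about 4 mm from where the wrist camera did. I used the wrist camera, and the fit agreed with it. A rough reading of the plate's near edge in the last picture came out at 6.7° instead of 1.9°; I put this down to poorly picked corner points and did not use it.

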